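Sort perished engine mounts by squeeze

TASK

Some of these three look-alike engine mounts have gone soft inside, which only a gentle squeeze across the two steel plates will tell (never more than 30 newtons on each plate, or the rubber tears from its plates). Seat every firm mount upright and fully home in a pocket of the blue rack, and put every soft one in the red scrap bin. Leave the other things on the bench where they are.

Things in the scene. Friction and masses are not known exactly. Their poses are not given: they have to be found in the camera images.
- mount_a_center (a point): One of three look-alike mounts: ribbed black rubber between two flat upright steel plates, 0.28 kg; 40 mm along its x, 54 mm along its y over the plates' outer faces (unsqueezed), 64 mm high (z). Plates: 40 mm wide, 5 mm thick, full height. The point is its centre, 32 mm above its underside, midway between the unsqueezed plates and fixed to the -y plate; axes are the mount's.
- mount_b_center (a point): Second mount, same looks, sizes, point and axes as the first. Which mounts are firm, which soft, and how many, is not told. Squeezed along y across its plates, a firm one gives under 3 mm at 10 N; a soft one gives 10 to 11 mm at 10 N and bottoms out at 11 mm (43 mm over the plates). It springs back when let go.
- mount_c_center (a point): Third mount, same looks, sizes, point and axes as the first, either firm or soft.
- mount_a: Mount a as a whole; origin at the centre of its underside, same axes as its centre point.
- mount_b: Mount b as a whole; origin at the centre of its underside, same axes as its centre point.
- mount_c: Mount c as a whole; origin at the centre of its underside, same axes as its centre point.
- mount_a_top (a point): Centre of the top of mount a, 64 mm above its underside. A soft mount has settled by less than 0.1 mm here, far too little to measure: it only labels the mount for the judge, so go by the squeeze.
- mount_b_top (a point): Centre of the top of mount b, 64 mm above its underside. A soft mount has settled by less than 0.1 mm here, far too little to measure: it only labels the mount for the judge, so go by the squeeze.
- mount_c_top (a point): Centre of the top of mount c, 64 mm above its underside. A soft mount has settled by less than 0.1 mm here, far too little to measure: it only labels the mount for the judge, so go by the squeeze.
- rack: Blue steel rack, fixed: 204 mm along its x, 79 along its y, 18 high, with three yellow-floored pockets in a row along x, 62 mm apart. Each is 45 mm along x, 59 along y, 12 deep (floor 6 mm above the bench): a mount fits with 2.5 mm play per side, its y along the rack's y, either way round; grip it above its lowest 12 mm to clear the walls. Origin: centre of underside.
- pocket0 (a point): Centre of the floor of the first (rack -x end) pocket of the rack; axes as the rack's. A fully seated mount has its centre 32 mm above this point.
- pocket1 (a point): Centre of the floor of the middle pocket of the rack; axes as the rack's. A fully seated mount has its centre 32 mm above this point.
- pocket2 (a point): Centre of the floor of the third (rack +x end) pocket of the rack; axes as the rack's. A fully seated mount has its centre 32 mm above this point.
- scrap_bin: The open red plastic scrap bin, fixed: 170 mm along its x, 190 mm along its y, 60 mm high, walls and floor 5 mm thick, empty. Origin: centre of its underside.
- spanner: Bystander, to be left alone. Steel spanner, about 170 mm long along its x, lying among the mounts. Origin under its middle.
- driver: Bystander, to be left alone. Screwdriver, 200 mm long along its x, lying on the bench to the left of the rack. Origin under its middle.
- spray_can: Bystander, to be left alone. Upright spray can, 60 mm across, 170 mm high. Origin: centre of its base.
- oil_filter: Bystander, to be left alone. White upright oil filter, 76 mm across, 95 mm high. Origin: centre of its base.
- mug: Bystander, to be left alone. White mug, 80 mm across with a handle, 95 mm high. Origin: centre of its base.
- bearing: Bystander, to be left alone. Steel bearing ring lying flat, 72 mm across, 20 mm high. Origin: centre of its underside.
- pad_box: Bystander, to be left alone. Cardboard box, 110 x 70 mm, 50 mm high. Origin: centre of its underside.
Things that resemble listed ones, but are neither listed nor needed, are in the scene too. Leave any brown or pink look-alike of the mount_a alone.

How it is judged:
By the outcome, as a careful person would: the job done as asked, in the order asked, and still so for the second after the job is handed in, with the robot touching nothing.
It also fails if it takes over 70 s, if anything falls off the work surface, if the arm or the gripper's body presses on something with over 40 N, if the wrist force passes 120 N, or if a joint passes its speed limit or range.

ROBOT

A 7-joint arm with a two-finger parallel gripper is mounted at the origin on the work surface. World frame = base frame: x ahead of the robot, y to its left, z up, the work surface at z = 0. Lengths are in m, angles in rad, forces in N, time in s.
With the tool pointing down it reaches from about 0.35 to 0.9 m from the base axis. Payload 19.9 kg.
Tool frame: the origin (TCP) lies on the mounting face of the last link; the fingertips stand 173 mm ahead of it and the grasp point (between the pads) lies 155 mm ahead of it; z points along the fingers, y is the direction in which the jaws open and shut (so a half turn about z gives the same grasp; the last joint's range is limited). The gripper opens to 85 mm and grips with 20 to 120 N. Pads are 22 mm wide; open, the fingers measure 114 mm over their backs; the gripper's body (76 mm by 85 mm) begins 54 mm behind the grasp point. The pads swing forward as they close: fully open they stand 13 mm farther back than shut.
Start: joints at [1.21, 0.417, -0.01, 1.614, 0.005, 1.111, -0.053], TCP at [0.196, -0.594, 0.405] pointing down, gripper open.
Joint ranges: [-2.81, 2.81], [-0.39, 2.02], [-1.27, 1.25], [0.06, 2.57], [-1.19, 4.33], [0.19, 2], [-2.82, 2.82]. Speed limits (rad/s): [1.89, 1.89, 2.39, 2.39, 3.01, 3.01, 3.01].

INTERFACE

Orientations are given as a rotation vector (axis times angle).
In Python, from bench import * gives the robot as it stands. Calls block until the motion is done:
- move_ptp(position, orientation): joint-space move of the TCP to a pose.
- move_l(position, rot=None, speed=0.15, max_force=None): straight line of the TCP; rot=None keeps the orientation; speed is the mean speed in m/s. With max_force (N) it stops when the force on the tool has changed by that much, and returns True; else False.
- goto_joints(angles): joint-space move.
- move_gripper(opening, grasp_force=None): finger opening in m; grasp_force is the grip in N (None keeps the last); returns when the fingers have stopped.
- dwell(seconds).
- inverse_kinematics(position, orientation): joint angles nearest the present ones, or None.
- state(): the state.
- grab_frame(name): name is "side" or "top" or "wrist"; returns the picture (480x640x3 uint8, red, green, blue); there is no depth.
- camera_params(name): a dict with "fx", "fy", "cx", "cy" (pixels), "rvec" (rotation vector, rad) and "tvec" (3), from world to camera coordinates, as OpenCV has them. Camera axes: x right, y down, z forward; pixel columns grow to the right and rows downward; lengths in m; the calibration is good to about 2 mm. A picture is of the moment at which its call begins: read the wrist's pose just before it. camera_params takes no time and is no camera call; for the wrist camera it gives the pose at the moment of the call.
A pose or a line that the arm cannot do raises Unreachable and nothing moves.
- hand_in(): hands the job in, once; it reports no verdict.
The state is a dict: "time": time; "joint_pos": joint angles; "dq": joint speeds; "joint_torque": joint torques, N m; "eef_pos": TCP position; "tool_rot": TCP orientation; "ft_force": force on the tool from outside, world axes, zero at the start; "moment": the same for the moment, N m; "width": finger opening in m.
Only numpy, scipy, OpenCV 4.12 (cv2) and the standard library are available. Lean on these libraries where they do the work, as an engineer would, in place of code of your own. Each camera call takes 0.05 s, during which the arm holds its last target.

## Working session

There is one attempt and no reset: what is moved stays moved. The work goes in short steps, each a Python script; the robot and the scene stay as the last script left them, time stands still between calls to the robot, and variables do not carry over. Pictures are saved under pics/ and viewed, and the job is handed in when it is done.

```bash
ls; mkdir -p pics; python3 - <<'E'
from bench import *
import cv2
for n in ["side","top","wrist"]:
    im=grab_frame(n); cv2.imwrite(f"pics/{n}0.png",im[:,:,::-1]); print(n,camera_params(n))
print(state())
E
```

```text
pics
side {'fx': 486.86636389577245, 'fy': 486.86636389577245, 'cx': 328.89820642506413, 'cy': 248.63872052488279, 'rvec': array([ 0.48034998, -2.50601243,  1.43160806]), 'tvec': array([0.56195481, 0.14209675, 0.99646366])}
top {'fx': 472.9685353054398, 'fy': 472.9685353054398, 'cx': 327.61200308714655, 'cy': 245.55051676253171, 'rvec': array([ 2.16144243, -2.19795804,  0.04934916]), 'tvec': array([0.08101275, 0.56217695, 1.09013941])}
wrist {'fx': 370.44171684309623, 'fy': 370.44171684309623, 'cx': 319.27892608469506, 'cy': 244.51195685496717, 'rvec': array([-2.36074865,  1.70338217,  0.23618154]), 'tvec': array([-0.62581911, -0.03682557,  0.37717307])}
{'time': 0.15, 'joint_pos': array([ 1.21047429,  0.41783356, -0.01028705,  1.61402172,  0.00472631,
        1.11073826, -0.05297566]), 'dq': array([ 0.0007965 , -0.00289443,  0.00227561, -0.00053034, -0.00010208,
        0.00059953,  0.00048063]), 'joint_torque': array([ 1.75568359e-03, -8.64736962e+01,  6.79543745e-01, -4.35050797e+01,
        1.91696797e-02,  5.76044855e-03,  2.10891784e-05]), 'eef_pos': array([ 0.19586777, -0.59340579,  0.40421201]), 'tool_rot': array([-3.10082229e+00, -4.98581532e-01,  4.13380942e-04]), 'ft_force': array([0.64369134, 0.10205254, 0.30845473]), 'moment': array([-0.00297893, -0.03527571, -0.05447875]), 'width': 0.08543174346057769}
```

View pics/top0.png

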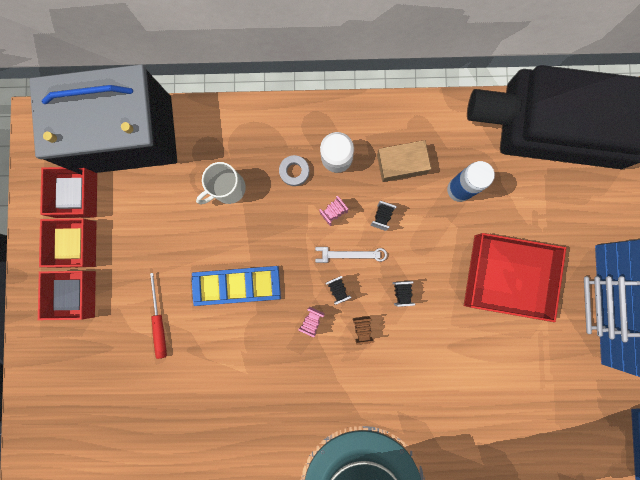

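View pics/side0.png

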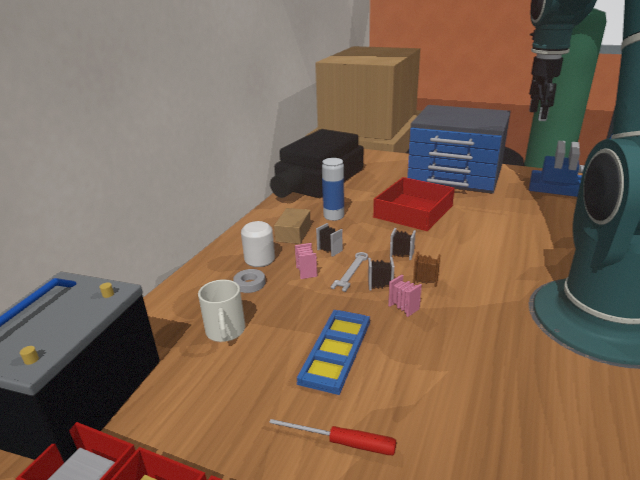

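View pics/wrist0.png

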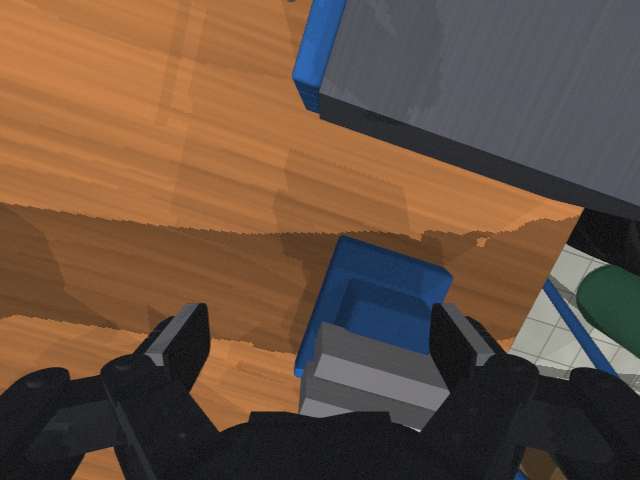

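The black mounts are at top pixels (384,215), (339,289) and (403,293). The look-alikes are pink at (334,210) and (312,321), and brown at (363,329). I'll check these in a close crop.

```bash
cat > h.py <<'E'
import numpy as np, cv2
from scipy.spatial.transform import Rotation as R
def ray(cp,uv,z):
    K=np.array([[cp['fx'],0,cp['cx']],[0,cp['fy'],cp['cy']],[0,0,1]])
    Rm=R.from_rotvec(cp['rvec']).as_matrix(); C=-Rm.T@cp['tvec']
    uv=np.atleast_2d(np.asarray(uv,float))
    d=(Rm.T@np.linalg.inv(K)@np.c_[uv,np.ones(len(uv))].T).T
    return C+d*((z-C[2])/d[:,2])[:,None]
def proj(cp,P):
    K=np.array([[cp['fx'],0,cp['cx']],[0,cp['fy'],cp['cy']],[0,0,1.]])
    return cv2.projectPoints(np.atleast_2d(np.asarray(P,float)),np.asarray(cp['rvec']),np.asarray(cp['tvec']),K,None)[0][:,0]
E
python3 - <<'E'
from bench import *
from h import *
im=cv2.imread("pics/top0.png"); cp=camera_params("top")
cr=im[190:350,290:450]; cv2.imwrite("pics/crop.png",cv2.resize(cr,(600,600),interpolation=cv2.INTER_CUBIC))
print(ray(cp,[(384,215),(339,289),(403,293)],.06))
hsv=cv2.cvtColor(im,cv2.COLOR_BGR2HSV)
m=cv2.inRange(hsv,(100,120,60),(125,255,255))
for c in cv2.findContours(m,0,2)[0]:
    if cv2.contourArea(c)>300:
        r=cv2.minAreaRect(c); b=cv2.boxPoints(r); print("blue",r[0],r[1]); print(ray(cp,b,.018).round(4).tolist(), ray(cp,[r[0]],.018))
m=cv2.inRange(hsv,(0,150,80),(6,255,255))
for c in cv2.findContours(m,0,2)[0]:
    if cv2.contourArea(c)>3000:
        r=cv2.minAreaRect(c); b=cv2.boxPoints(r); print("red",r[0],r[1]); print(ray(cp,b,.06).round(3).tolist())
m=cv2.inRange(hsv,(25,150,80),(35,255,255))
for c in cv2.findContours(m,0,2)[0]:
    if cv2.contourArea(c)>100:
        r=cv2.minAreaRect(c); print("yel",r, ray(cp,[r[0]],.006))
E
```

```text
[[ 0.62780147 -0.05779506  0.06      ]
 [ 0.46272249  0.0468644   0.06      ]
 [ 0.45158281 -0.09601509  0.06      ]]
blue (635.5, 444.0) (70.0, 7.0)
[[0.1801, -0.6127, 0.018], [0.18, -0.6284, 0.018], [0.0259, -0.6195, 0.018], [0.026, -0.604, 0.018]] [[ 0.10265021 -0.61612396  0.018     ]]
blue (620.0, 354.0) (44.0, 38.0)
[[0.3539, -0.5523, 0.018], [0.3528, -0.6384, 0.018], [0.2536, -0.6326, 0.018], [0.2546, -0.547, 0.018]] [[ 0.30358544 -0.5926031   0.018     ]]
blue (632.5, 308.5) (47.0, 13.0)
[[0.4604, -0.6149, 0.018], [0.46, -0.6445, 0.018], [0.3528, -0.6384, 0.018], [0.3532, -0.6089, 0.018]] [[ 0.40640427 -0.62668863  0.018     ]]
blue (235.50119018554688, 285.5155029296875) (33.16456604003906, 87.28091430664062)
[[0.5059, 0.3945, 0.018], [0.5185, 0.1893, 0.018], [0.4413, 0.184, 0.018], [0.4285, 0.3882, 0.018]] [[0.47346433 0.28886324 0.018     ]]
blue (617.5, 260.0) (40.0, 43.0)
[[0.5656, -0.5519, 0.018], [0.5639, -0.6505, 0.018], [0.4714, -0.6452, 0.018], [0.473, -0.5471, 0.018]] [[ 0.51834684 -0.59872903  0.018     ]]
blue (86.67021179199219, 92.729736328125) (10.781015396118164, 90.90570068359375)
[[0.9468, 0.7608, 0.018], [0.9681, 0.5404, 0.018], [0.9415, 0.537, 0.018], [0.9201, 0.7571, 0.018]] [[0.94414844 0.64869263 0.018     ]]
red (514.9053955078125, 276.56756591796875) (94.03621673583984, 76.11672973632812)
[[0.42, -0.227, 0.06], [0.587, -0.261, 0.06], [0.549, -0.465, 0.06], [0.383, -0.43, 0.06]]
red (67.84779357910156, 217.24017333984375) (56.66606903076172, 100.16531372070312)
[[0.524, 0.731, 0.06], [0.755, 0.73, 0.06], [0.749, 0.598, 0.06], [0.519, 0.6, 0.06]]
yel ((261.7677001953125, 283.5154724121094), (24.14639663696289, 17.561016082763672), 86.18592071533203) [[0.47699363 0.22904336 0.006     ]]
```

View pics/crop.png

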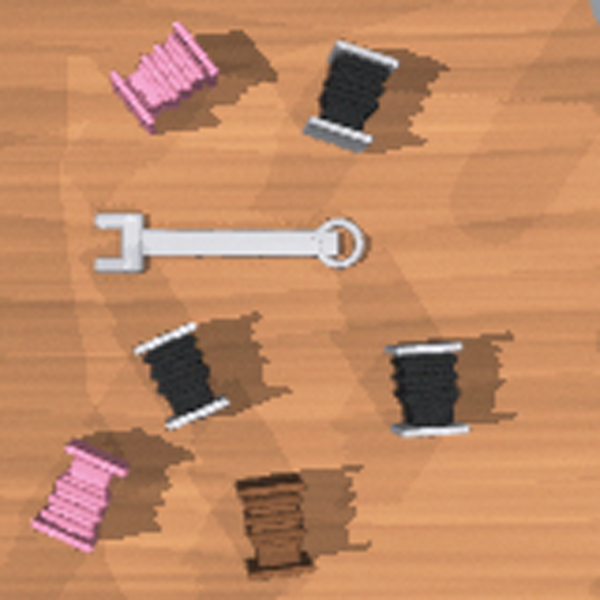

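```bash
cat >> h.py <<'E'
def pts(l): return np.array([(290+x/3.75,190+y/3.75) for x,y in l])
def rot(psi): return (R.from_euler('z',psi)*R.from_euler('x',np.pi)).as_rotvec()
def best_psi(psi):
    "equivalent psi giving smallest |q7|; returns"
    return psi
E
python3 - <<'E'
from bench import *
from h import *
cp=camera_params("top")
M={'1':[(339,46),(396,64),(310,123),(371,140)],'2':[(138,350),(195,327),(168,423),(227,402)],'3':[(395,348),(462,346),(400,432),(468,430)]}
for k,l in M.items():
    P=ray(cp,pts(l),.064)[:,:2]; print(k,P.mean(0).round(4),"plate ang",[np.degrees(np.arctan2(*(P[j]-P[i])[::-1])).round(1) for i,j in((0,1),(2,3))],"len",np.linalg.norm(P[1]-P[0]).round(4),np.linalg.norm(P[2]-P[0]).round(4),
     np.degrees(np.arctan2(*(P[2]-P[0])[::-1])).round(1))
s=state(); T=R.from_rotvec(s['tool_rot']).as_matrix(); w=camera_params("wrist"); Rm=R.from_rotvec(w['rvec']).as_matrix()
C=-Rm.T@w['tvec']; print("cam in tool",T.T@(C-s['eef_pos']),"\n", (T.T@Rm.T).round(3))
for psi in np.radians([-90,0,90,180]):
    print(psi, inverse_kinematics([.5,0,.42],rot(psi)))
E
```

```text
1 [ 0.6276 -0.0583] plate ang [np.float64(-108.8), np.float64(-106.7)] len 0.0358 0.0498 158.2
2 [0.4604 0.048 ] plate ang [np.float64(-69.0), np.float64(-71.4)] len 0.0367 0.0468 -158.5
3 [ 0.4501 -0.0999] plate ang [np.float64(-89.2), np.float64(-89.2)] len 0.0398 0.0497 -178.0
cam in tool [0.06756802 0.00134387 0.03195832] 
 [[ 0.002 -0.963 -0.27 ]
 [ 1.     0.002  0.   ]
 [ 0.    -0.27   0.963]]
-1.5707963267948966 [ 0.84308562  0.33964204 -1.08099836  1.87544498  0.3320952   1.12371559
  2.78048591]
0.0 [ 0.46980078  0.22131105 -0.60521709  1.88479983  0.14222801  1.07807127
 -1.76234281]
1.5707963267948966 [ 0.55961518  0.23829365 -0.71216906  1.88229831  0.17543275  1.08388043
 -0.22115507]
3.141592653589793 [ 0.7272141   0.28550725 -0.9216162   1.87803146  0.25431062  1.10126046
  1.27932233]
```

```bash
python3 - <<'E'
from bench import *
from h import *
import json
move_ptp([.53,-.10,.40],rot(np.pi/2))
dwell(.2)
w=camera_params("wrist"); im=grab_frame("wrist"); cv2.imwrite("pics/w1.png",im[:,:,::-1])
json.dump({k:np.asarray(v).tolist() for k,v in w.items()},open("w1.json","w"))
s=state(); print(s['time'],s['eef_pos'],s['joint_pos'].round(2),s['ft_force'])
E
```

```text
2.5333 [ 0.52997998 -0.10040042  0.39995538] [ 0.63  0.32 -0.6   1.82  0.21  1.06 -0.05] [-0.27942775  0.8484698  -0.04959109]
```

View pics/w1.png

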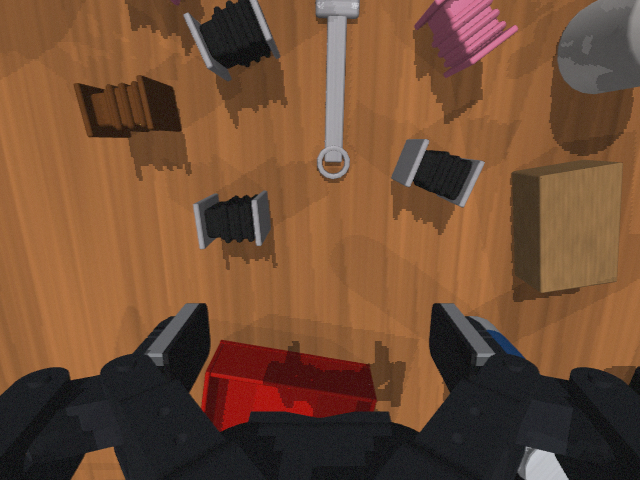

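The wrist view shows mount 3 at (234,218), mount 1 at (438,172) and mount 2 at (232,35). I'll enlarge these to read the plate-top edges.

```bash
python3 - <<'E'
import cv2,numpy as np
im=cv2.imread("pics/w1.png")
t=[]
for (x,y) in [(185,175),(385,125),(180,0)]:
    t.append(cv2.resize(im[y:y+100,x:x+110],None,fx=3.6,fy=3.6,interpolation=cv2.INTER_CUBIC)[:, :396])
cv2.imwrite("pics/c2.png",np.vstack([np.hstack(t[:2])])); cv2.imwrite("pics/c3.png",t[2])
E
```

```text
(no output)
```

View pics/c2.png

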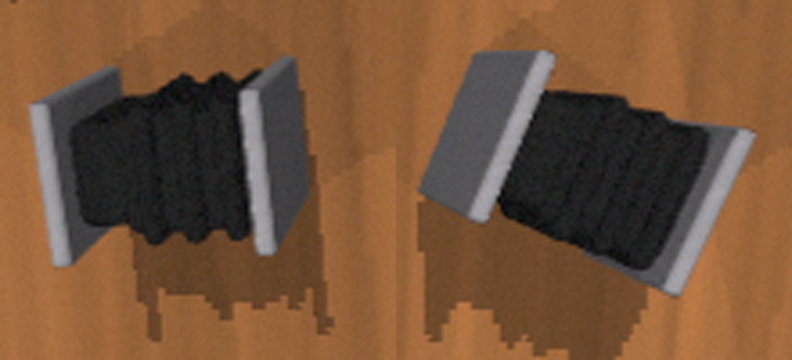

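View pics/c3.png

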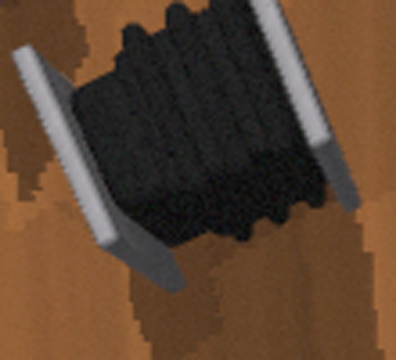

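```bash
cat >> h.py <<'E'
import json
def strips(im,cp,box,z=.064,vmin=125,smax=50,amin=40):
    x,y,w,h=box; hsv=cv2.cvtColor(im[y:y+h,x:x+w],cv2.COLOR_BGR2HSV)
    m=cv2.inRange(hsv,(0,0,vmin),(180,smax,255)); out=[]
    for c in cv2.findContours(m,0,1)[0]:
        if cv2.contourArea(c)<amin: continue
        r=cv2.minAreaRect(c); b=cv2.boxPoints(r)+[x,y]
        P=ray(cp,b,z)[:,:2]; c0=P.mean(0)
        e1,e2=P[1]-P[0],P[2]-P[1]; e=e1 if np.linalg.norm(e1)>np.linalg.norm(e2) else e2
        a=np.degrees(np.arctan2(e[1],e[0]))%180
        out.append((c0,np.linalg.norm(e1),np.linalg.norm(e2),a))
    return out
E
python3 - <<'E'
from h import *
im=cv2.imread("pics/w1.png"); cp={k:np.array(v) for k,v in json.load(open("w1.json")).items()}
for n,b in {'3':(185,175,100,90),'1':(385,125,110,90),'2':(180,0,105,80)}.items():
    o=strips(im,cp,b); print(n)
    for q in o: print("  ",q[0].round(4),np.round(q[1:],4))
    if len(o)==2: d=o[0][0]-o[1][0]; print("  centre",((o[0][0]+o[1][0])/2).round(4),"sep",np.linalg.norm(d).round(4),"ang",(np.degrees(np.arctan2(d[1],d[0]))%180).round(1))
E
```

```text
3
   [ 0.428 -0.103] [3.70000e-03 3.84000e-02 9.35563e+01]
   [ 0.4766 -0.1   ] [4.00000e-03 3.87000e-02 9.34021e+01]
  centre [ 0.4523 -0.1015] sep 0.0487 ang 3.5
1
   [ 0.6535 -0.0672] [3.83000e-02 4.20000e-03 6.98225e+01]
   [ 0.6077 -0.0506] [3.85000e-02 4.20000e-03 6.97719e+01]
  centre [ 0.6306 -0.0589] sep 0.0487 ang 160.0
2
   [0.4397 0.0378] [4.100000e-03 3.840000e-02 1.126538e+02]
   [0.4868 0.0516] [4.300000e-03 2.780000e-02 1.130047e+02]
  centre [0.4632 0.0447] sep 0.0491 ang 16.3
```

```bash
cat > act.py <<'E'
from bench import *
from h import *
def pick(xy,psi,z=.195,look=None):
    o=rot(psi)
    move_ptp([*xy,.28],o)
    hit=move_l([*xy,z],speed=.15,max_force=15)
    if look: cv2.imwrite(look,grab_frame("wrist")[:,:,::-1])
    s=state(); print("down hit",hit,s['eef_pos'].round(4),s['width'])
    for op in (.058,.053,.050,.047,.044,.040):
        move_gripper(op,20); wd=state()['width']; print(op,round(wd,4))
        if wd>op+.002: break
    dwell(.2); s=state(); print("width",s['width'],"t",s['time'])
    return s['width']
E
python3 - <<'E'
from act import *
pick((.4523,-.1015),np.radians(93.5),look="pics/p3.png")
cv2.imwrite("pics/p3b.png",grab_frame("wrist")[:,:,::-1])
print(state()['ft_force'])
E
```

```text
down hit False [ 0.4529 -0.1015  0.196 ] 0.08531279020788876
0.058 0.0582
0.053 0.0528
0.05 0.0501
0.047 0.0472
0.044 0.0443
0.04 0.0436
width 0.04344268911533984 t 5.65
[-2.48139675 -0.26536082 22.23963933]
```

View pics/p3b.png

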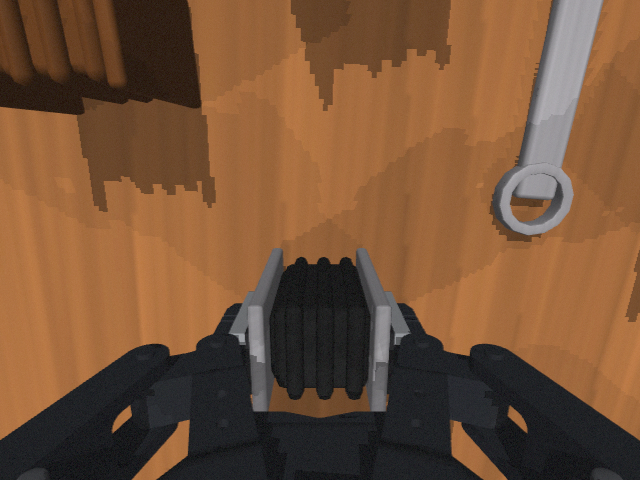

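Mount 3 closes down to 43.4 mm, so it is soft and goes in the bin.

```bash
cat >> act.py <<'E'
BC=np.array([.4835,-.355]); BY=np.array([.199,.98])
def to_bin(off):
    s=state(); p=s['eef_pos']
    move_l([p[0],p[1],.30],speed=.2)
    print("lifted width",state()['width'])
    q=BC+off*BY; o=rot(np.radians(78.5))
    move_ptp([*q,.32],o)
    hit=move_l([*q,.204],speed=.12,max_force=12)
    print("bin hit",hit,state()['eef_pos'].round(4))
    move_gripper(.085,20)
    move_l([*q,.34],speed=.25)
    print(state()['time'])
E
python3 - <<'E'
from act import *
to_bin(-.05)
move_ptp([.475,.30-.05,.34],rot(np.radians(93))); dwell(.2)
w=camera_params("wrist"); im=grab_frame("wrist"); cv2.imwrite("pics/rack.png",im[:,:,::-1])
json.dump({k:np.asarray(v).tolist() for k,v in w.items()},open("rack.json","w"))
cv2.imwrite("pics/top1.png",grab_frame("top")[:,:,::-1])
print(state()['time'],state()['joint_pos'].round(2))
E
```

```text
lifted width 0.04226868506927461
bin hit False [ 0.4738 -0.4041  0.2048]
9.8417
12.475 [ 0.15  0.47 -0.88  1.87  0.43  1.   -0.86]
```

View pics/rack.png

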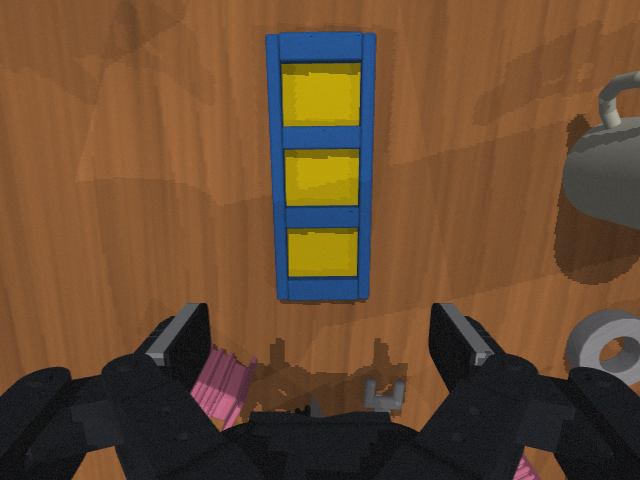

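View pics/top1.png

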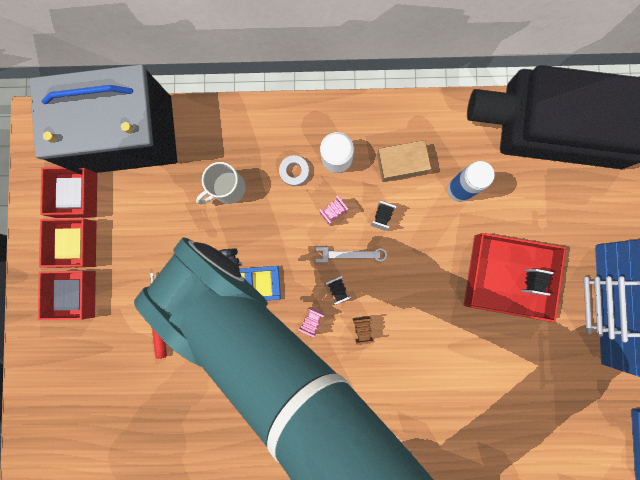

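```bash
python3 - <<'E'
from h import *
im=cv2.imread("pics/rack.png"); cp={k:np.array(v) for k,v in json.load(open("rack.json")).items()}
hsv=cv2.cvtColor(im,cv2.COLOR_BGR2HSV)
m=cv2.inRange(hsv,(100,120,60),(125,255,255)); m[310:]=0
c=max(cv2.findContours(m,0,1)[0],key=cv2.contourArea)
P=ray(cp,c[:,0].astype(float),.018)[:,:2]
r=cv2.minAreaRect((P*1000).astype(np.float32)); print("rack",r)
b=cv2.boxPoints(r);print(b)
q=cv2.approxPolyDP(c,8,True)[:,0];print(q.tolist()); print((ray(cp,q,.018)*1000).round(1).tolist())
m=cv2.inRange(hsv,(24,150,60),(35,255,255)); m[310:]=0
for c in cv2.findContours(m,0,1)[0]:
    if cv2.contourArea(c)>500:
        P=ray(cp,c[:,0].astype(float),.006)[:,:2]; print("yel",cv2.minAreaRect((P*1000).astype(np.float32)))
E
```

```text
rack ((474.4353942871094, 288.36181640625), (77.41848754882812, 203.48963928222656), 3.689480781555176)
[[429.2592  387.40485]
 [442.35355 184.33698]
 [519.6116  189.31879]
 [506.51724 392.38666]]
[[268, 34], [277, 297], [366, 298], [375, 35]]
[[431.5, 386.4, 18.0], [442.3, 187.3, 18.0], [517.6, 190.4, 18.0], [506.5, 389.8, 18.0]]
yel ((478.4869384765625, 225.47377014160156), (58.94002914428711, 41.78314971923828), 3.0548346042633057)
yel ((474.4696960449219, 288.1138000488281), (59.061180114746094, 44.406959533691406), 4.1444549560546875)
yel ((470.4919128417969, 350.1285705566406), (58.89307403564453, 43.957366943359375), 3.0544955730438232)
```

```bash
python3 - <<'E'
from act import *
move_ptp([.475,.0,.34],rot(np.radians(112.8))); dwell(.2)
w=camera_params("wrist"); im=grab_frame("wrist")[:,:,::-1].copy(); cv2.imwrite("pics/m2.png",im)
uv=proj(w,[[.4623,.0473,.064]])[0]; print(uv)
o=strips(im,w,(int(uv[0])-75,int(uv[1])-55,150,110))
for q in o: print("  ",q[0].round(4),np.round(q[1:],4))
print(state()['time'])
E
```

```text
[330.06983023 172.34299535]
   [0.4844 0.0572] [3.840000e-02 4.200000e-03 1.126248e+02]
   [0.4392 0.0387] [3.800000e-03 3.820000e-02 1.119815e+02]
13.7083
```

View pics/m2.png

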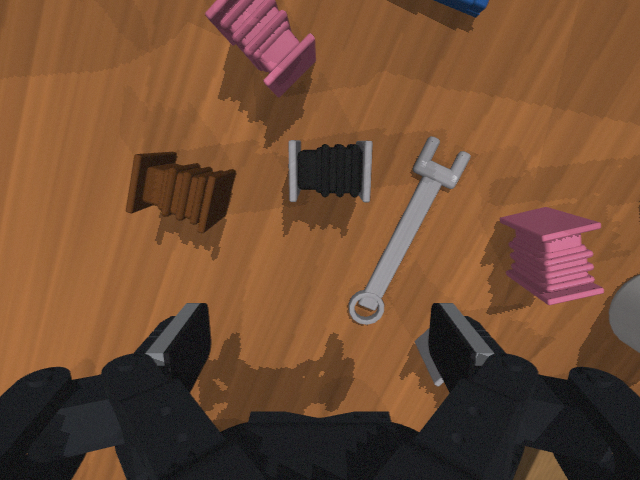

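```bash
python3 - <<'E'
from act import *
move_gripper(.072,20)
pick((.4618,.0480),np.radians(112.3))
print(state()['ft_force'])
cv2.imwrite("pics/m2b.png",grab_frame("wrist")[:,:,::-1])
E
```

```text
down hit False [0.4622 0.0478 0.1958] 0.07217625873731286
0.058 0.0582
0.053 0.0534
0.05 0.0517
0.047 0.0512
width 0.0513613713363188 t 16.275
[-1.3218374  -0.54005838 14.19088986]
```

View pics/m2b.png

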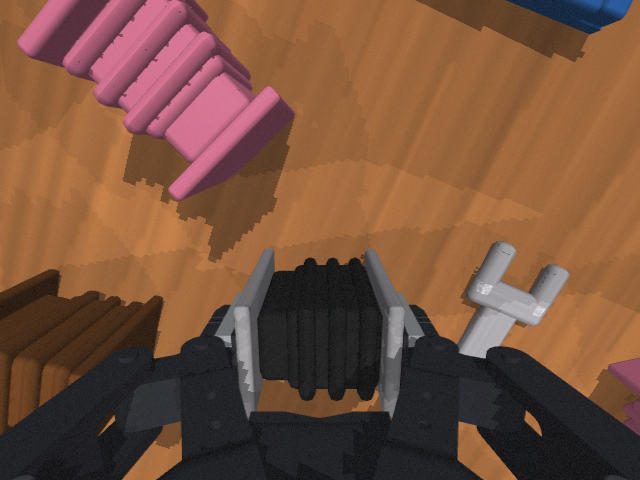

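Mount 2 holds at 51.3 mm under 20 N, so it is firm and goes to the near pocket.

```bash
cat >> act.py <<'E'
RC=np.array([.4744,.2883]); RX=np.array([-.0645,.998])
def to_pocket(i,z0=.1958):
    p=state()['eef_pos']; q=RC+i*.062*RX; o=rot(np.radians(93.7))
    move_gripper(.040,20)
    move_l([p[0],p[1],.30],speed=.2)
    print("lifted width",state()['width'])
    move_ptp([*q,.30],o)
    move_l([*q,.225],speed=.15); dwell(.15)
    cv2.imwrite(f"pics/pre{i}.png",grab_frame("wrist")[:,:,::-1])
    hit=move_l([*q,z0+.0068],speed=.03,max_force=10)
    s=state(); print("seat hit",hit,s['eef_pos'].round(4),s['ft_force'].round(1),s['width'],s['time'])
E
python3 - <<'E'
from act import *
to_pocket(-1)
cv2.imwrite("pics/seat.png",grab_frame("wrist")[:,:,::-1])
E
```

```text
lifted width 0.05003600608453325
seat hit False [0.4785 0.2265 0.2027] [-0.2 -0.3 -2.6] 0.04985056690647981 19.725
```

```bash
cd pics; python3 -c "
import cv2,numpy as np
a,b=cv2.imread('pre-1.png'),cv2.imread('seat.png')
cv2.imwrite('pair.png',np.hstack([a[:,120:520],b[:,120:520]]))"
```

```text
(no output)
```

View pics/pair.png

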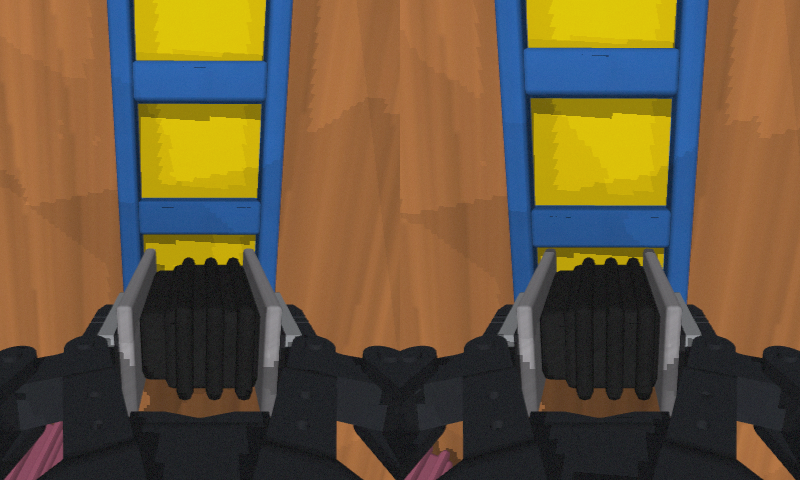

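```bash
cat >> act.py <<'E'
def release():
    p=state()['eef_pos']
    hit=move_l([p[0],p[1],.1995],speed=.02,max_force=5)
    s=state(); print("push",hit,s['eef_pos'].round(4),s['ft_force'].round(1))
    move_gripper(.072,20)
    move_l([p[0],p[1],.32],speed=.2)
    print(state()['time'])
E
python3 - <<'E'
from act import *
release()
move_ptp([.60,-.10,.34],rot(np.radians(70))); dwell(.2)
w=camera_params("wrist"); im=grab_frame("wrist")[:,:,::-1].copy(); cv2.imwrite("pics/m1.png",im)
uv=proj(w,[[.6306,-.0589,.064]])[0]; print(uv)
for q in strips(im,w,(int(uv[0])-75,int(uv[1])-55,150,110)): print("  ",q[0].round(4),np.round(q[1:],4))
cv2.imwrite("pics/side2.png",grab_frame("side")[200:420,200:460,::-1])
print(state()['time'])
E
```

```text
push True [0.4785 0.2268 0.2008] [0.6 1.  3.1]
21.0833
[342.55308604 171.16370566]
   [ 0.6541 -0.0677] [3.84000e-02 4.30000e-03 6.98799e+01]
   [ 0.6079 -0.0511] [3.20000e-03 3.83000e-02 6.97402e+01]
22.7
```

View pics/m1.png

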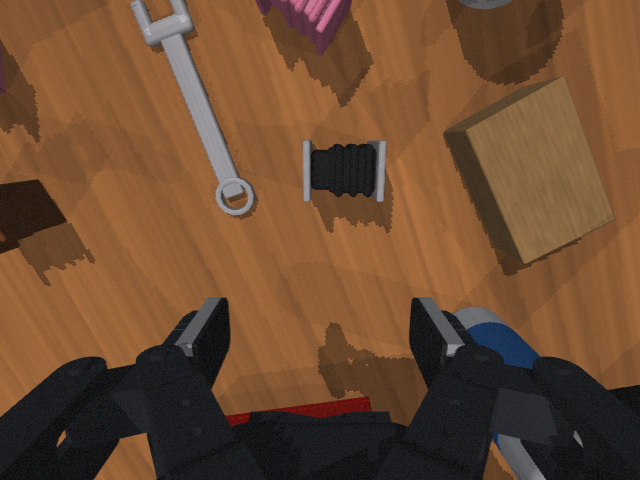

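View pics/side2.png

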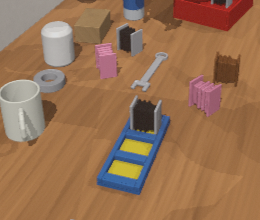

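```bash
python3 - <<'E'
from act import *
w=pick((.6310,-.0594),np.radians(69.8))
if w>.048:
    to_pocket(0); cv2.imwrite("pics/seat.png",grab_frame("wrist")[:,:,::-1])
elif w>.042: to_bin(.04)
E
```

```text
down hit False [ 0.6314 -0.0595  0.196 ] 0.07211665876702823
0.058 0.0582
0.053 0.0532
0.05 0.0506
0.047 0.0506
width 0.05058885579345703 t 24.9833
lifted width 0.04924669118578319
seat hit True [0.4742 0.2883 0.2022] [-0.7 -1.7  7.2] 0.049307487193784874 28.925
```

```bash
python3 - <<'E'
from act import *
p=state()['eef_pos']
move_gripper(.072,20); move_l([p[0],p[1],.34],speed=.2)
move_ptp([.475,.22,.36],rot(np.radians(93.7)))
dwell(.2)
w=camera_params("wrist"); im=grab_frame("wrist")[:,:,::-1].copy(); cv2.imwrite("pics/fin_w.png",im)
for z in (.070,):
  for i in (-1,0):
    q=RC+i*.062*RX; uv=proj(w,[[*q,z]])[0]; print(i,q,uv)
    for s in strips(im,w,(int(uv[0])-60,max(0,int(uv[1])-36),120,72),z=z): print("  ",s[0].round(4),np.round(s[1:],4))
move_ptp([.45,-.25,.42],rot(np.radians(90)))
for n in("side","top"): cv2.imwrite(f"pics/fin_{n}.png",grab_frame(n)[:,:,::-1])
s=cv2.imread("pics/fin_side.png")[180:420,200:470]; cv2.imwrite("pics/fin_sc.png",cv2.resize(s,None,fx=2.4,fy=2.4,interpolation=cv2.INTER_CUBIC))
print(state()['time'])
E
```

```text
-1 [0.478399 0.226424] [326.01382353 230.51549426]
   [0.5027 0.2281] [3.82000e-02 4.00000e-03 9.37304e+01]
   [0.454  0.2248] [3.800e-03 3.820e-02 9.397e+01]
0 [0.4744 0.2883] [326.77381344 140.33605439]
   [0.4977 0.2897] [3.87000e-02 4.30000e-03 9.37683e+01]
   [0.4492 0.2867] [3.90000e-03 3.80000e-02 9.27502e+01]
32.6333
```

View pics/fin_w.png

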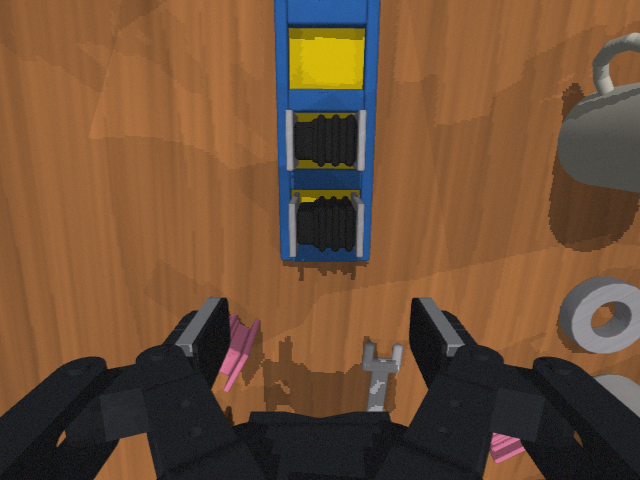

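View pics/fin_sc.png

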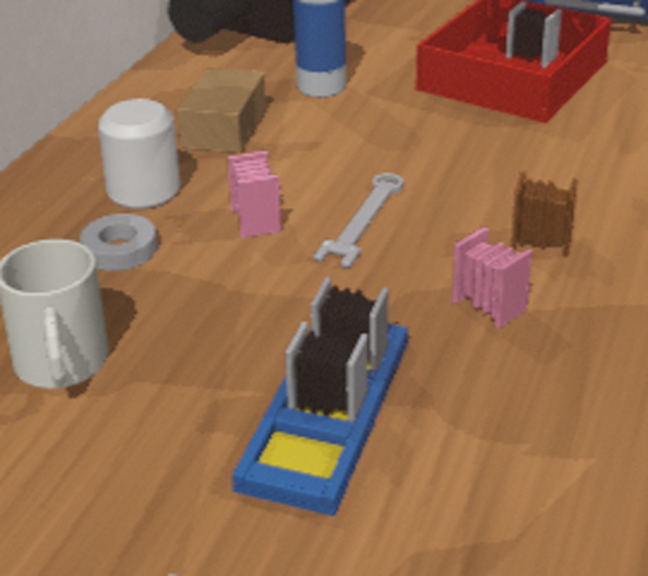

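View pics/fin_top.png

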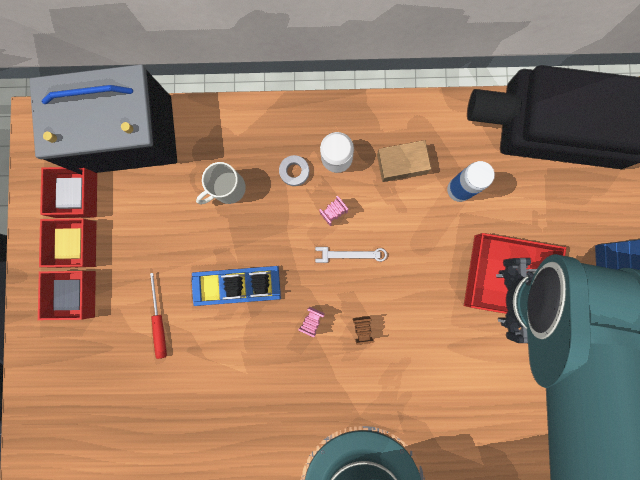

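```bash
python3 - <<'E'
from bench import *
s=state(); print(s['time'],s['eef_pos'].round(3),s['width']); hand_in()
E
```

```text
32.6333 [ 0.45  -0.249  0.42 ] 0.07207038488176883
the job is handed in; nothing more can be done
```

I squeezed all three black mounts at the gripper's lowest setting of 20 N, sorted them and handed the job in at 32.6 s.

| Mount (original position) | Width under squeeze | Result | Placed in |
|---|---|---|---|
| Right, (0.45, -0.10) | 43.4 mm | soft | red scrap bin, standing upright |
| Left, (0.46, 0.05) | 51.3 mm | firm | rack pocket nearest the mounts |
| Far, (0.63, -0.06) | 50.6 mm | firm | middle rack pocket |

- **Fit in the rack:** The final wrist view puts both rack mounts within about 1 mm of their pocket centres and aligned with the rack. The tool stopped within 1 mm of the expected seated height for each. The side view shows both upright.
- **Other things on the bench:** The top view shows the other things where they were, and the gripper was clear of everything at hand-in.
- **Less certain:** Squeezing pushed the mounts down on the bench, showing about 22 N upward at the wrist for the soft one and 14 N for the left firm one. I put this down to the fingers swinging forward as they close. The actual plate force cannot be read, so staying under 30 N relies on the gripper holding its 20 N setting. The arm hid the bin in the last top view, so that mount was last checked in the side view.

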